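Lay the circuit board across the rails of the board holder

ROBOT

A 6-joint arm with a two-finger parallel gripper is mounted at the origin on the work surface. World frame = base frame: x ahead of the robot, y to its left, z up, the work surface at z = 0. Lengths are in m, angles in rad, forces in N, time in s.
With the tool pointing down it reaches from about 0.4 to 0.825 m from the base axis. Payload 7 kg.
Tool frame: the origin (TCP) lies midway between the tips of the shut fingers; the grasp point (between the pads) lies hold_point_z behind it (hold_point_z is the distance from the TCP to the grasp point, in m); z points along the fingers, y is the line along which they close (so a half turn about z gives the same grasp; the last joint's range is limited). The gripper opens to 88 mm and grips with 3 to 60 N. Pads are 19 mm wide; open, the fingers measure 130 mm over their backs; the gripper's body (78 mm by 193 mm) begins 47 mm behind the grasp point.
Start: joints at [1.393, 0.359, 0.012, 0, -1.224, -0.288], TCP at [0.303, 0.603, 0.227] pointing down, gripper open.
Joint ranges: [-3.07, 3.07], [-1.43, 2.12], [-1.02, 1.25], [-3.03, 1.67], [-3.05, -0], [-3.03, 3.03]. Speed limits (rad/s): [2.39, 2.39, 3.01, 3.14, 3.14, 3.14].

INTERFACE

Orientations are given as [roll, pitch, yaw] about the fixed x, y, z axes, in that order (R = Rz(yaw) Ry(pitch) Rx(roll)).
In Python, from station import * gives the robot as it stands.
- The arm moves only by the tool apply_moves, never from a script. Its argument "steps" is a list of rows, each an object with "translation": the shift along the world's x, y, z scaled (see below), a list of three; "rotation": the turn, a rotation vector about the world's x, y, z scaled (see below), a list of three. A call has exactly 10 rows; each row is the pose to reach, as a shift and turn from the pose commanded when the call began; what a row does not reach only later rows make up. The controller multiplies each number of a shift by 250 mm and each number of a turn by 30 degrees. A row lasts 1/12 s, in which the tool goes at most 41.7 mm and 7.16 degrees, less where a joint would pass 70% of its speed; a pose out of reach is approached as far as the arm can. A call with a number of a shift or a turn outside -1 to 1 is refused whole. A call with a gripper value outside its range is refused whole. "jaw" is the closure, from -1 (fully open) to 1 (shut), so that 0 is half open, set as the call begins (left out, the last holds). The fingers move at their own pace and stop on an object; "newtons" is the grip in N (left out, the last holds). Time passes only in rows, so rows that repeat a pose let the fingers close, or fill a call up. It gives the time, the measured TCP pose, the force, the opening and the grip force at its end, in the units of the state.
- get_state(): the state, without advancing time (a new reading comes with each control period).
- grab_frame(name): name is "side" or "top"; returns the picture (400x640x3 uint8, blue, green, red); there is no depth.
- camera_model(name): a dict with "fx", "fy", "cx", "cy" (pixels), "xyz" and "rotation" of the camera in the world. Camera axes: x right, y down, z forward; pixel columns grow to the right and rows downward; lengths in m; the calibration is good to about 2 mm. A picture is of the moment at which its call begins. camera_model takes no time and is no camera call.
- job_done(): hands the job in; it is judged then, once.
The state is a dict: "t": time; "q": joint angles; "qd": joint speeds; "joint_efforts": joint torques, N m; "eef_pos": TCP position; "ee_rot": TCP orientation; "force": force on the tool from outside, world axes, zero at the start; "moment": the same for the moment, N m; "width": finger opening in m; "gripper_force": force on a finger pad.
Only numpy, scipy, OpenCV 4.12 (cv2) and the standard library are available. Lean on these libraries where they do the work, as an engineer would, in place of code of your own. Each camera call takes 0.05 s, during which the arm holds its last target. There are 200 camera calls.

TASK

On this electronics repair bench, take the circuit board that carries the tall heat sink and lay it, heat sink up, across the two narrow raised rails of the board holder: centred on the holder, flat on both rails, with the board's long side square across them. Set it down gently rather than dropping it, and leave the bare board and the loose heat sink where they lie.

Things in the scene. Friction and masses are not known exactly. Their poses are not given: they have to be found in the camera images.
- board_center (a point): Loose green circuit board, 150 g, 110 (x) x 70 (y) x 3 mm, lying flat; on its middle a fixed square finned aluminium heat sink, 32 x 32 mm, sides parallel to the board's, 44 mm tall: grip any two opposite sides. Other parts stand 2 mm above the board. Point: on the heat sink's axis, 25 mm above the board's underside, 22 mm below the heat sink's top. z up, x along the long side.
- holder_top (a point): Board holder, fixed: dark steel foot 110 x 100 x 8 mm with two upright parallel aluminium rails, 8 mm thick, 90 mm long, 70 mm apart centre to centre, level tops 60 mm above the bench. Point: midway between the rails at the height of their tops. x across the rails (they stand at x = -35, +35 mm), y along them, z up. The board's long side goes along x, either way round.
- bare_board: A bystander, to be left alone: a smaller green circuit board, 90 mm (x) by 60 mm (y), 3 mm thick, with flat chips and no heat sink, lying loose on the bench. Origin at the centre of its underside, z up.
- loose_sink: A bystander, to be left alone: a loose aluminium heat sink like the one on the board, 32 x 32 x 44 mm, standing straight on the bench with no board under it. Origin at the centre of its underside, z up.
Things that resemble listed ones, but are neither listed nor needed, are in the scene too. What is shaped like the part that bears board_center but yellow is not meant.

How it is judged:
By the outcome, as a careful person would: the job done as asked, in the order asked, and still so for the second after the job is handed in, with the robot touching nothing.
It also fails if it takes over 35 s, if anything falls off the work surface, if the arm or the gripper's body presses on something with over 40 N, if the wrist force passes 120 N, or if a joint passes its speed limit or range.

## Working session

There is one attempt and no reset: what is moved stays moved. The work goes in short steps, Python scripts to look and compute and a tool call to move; the robot and the scene stay as the last step left them, time stands still between calls to the robot, and variables do not carry over. Pictures are saved under pics/ and viewed, at most 10 in all, crops included, and the job is handed in when it is done.

Besides the shell and the picture viewer there is one more tool, called after "Request:" as name([rows], argument=value, ...), one row to a line, values as JSON. apply_moves: Moves the arm, as the interface text tells. Shifts and turns lie within -1 to 1; 1 stands for 250 mm of shift or 30 degrees of turn. Its arguments: {"type":"object","properties":{"steps":{"type":"array"},"jaw":{"type":"number"},"newtons":{"type":"number"}},"required":["steps"]}

```bash
mkdir -p pics
python3 - <<'E'
from station import *
import cv2
for n in("side","top"):
    cv2.imwrite(f"pics/{n}0.png",grab_frame(n)); print(n,camera_model(n))
s=get_state();print(s)
import station;print([k for k in dir(station) if 'hold' in k.lower()])
E
```

```text
side {'fx': 444.58358679588645, 'fy': 444.58358679588645, 'cx': 320.9308252514074, 'cy': 195.5820075663016, 'xyz': array([ 0.17394528, -0.88691801,  1.03686829]), 'rotation': array([-2.39014435e+00,  1.31943925e-04, -2.77338278e-01])}
top {'fx': 463.3545651371282, 'fy': 463.3545651371282, 'cx': 317.80680369646325, 'cy': 193.27176435546164, 'xyz': array([ 0.28991524, -0.01370376,  1.19024735]), 'rotation': array([-3.02472474,  0.00824873, -1.58394075])}
{'t': 0.1, 'q': array([ 1.39309557e+00,  3.59319481e-01,  1.11592536e-02, -3.33019678e-04,
       -1.22406805e+00, -2.88102836e-01]), 'qd': array([ 0.00099818, -0.00140664,  0.00201839, -0.00026082, -0.00077299,
        0.00074768]), 'joint_efforts': array([-1.24008424e-03, -5.84164596e+01,  2.93750918e+01,  7.01545671e+00,
        1.02001536e-02, -3.89259458e-05]), 'eef_pos': array([0.30299015, 0.60269897, 0.22571304]), 'ee_rot': array([ 3.14013076e+00, -1.06734526e-04, -4.65916907e-01]), 'force': array([ 0.56009249, -0.12991482, -0.78031037]), 'moment': array([0.02187898, 0.04363785, 0.01155041]), 'gripper_force': 0.0, 'width': 0.08739941304181334}
['hold_point_z']
```

View pics/top0.png

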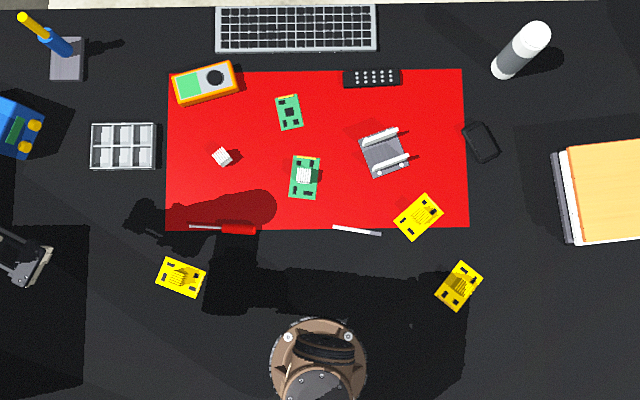

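View pics/side0.png

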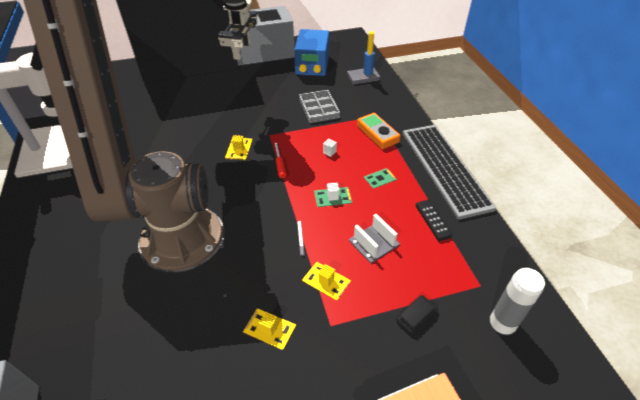

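The top view shows the target board at about (305,177), the bare board at (288,112), the loose sink at (222,157) and the holder at (384,152). In the side view the target is at (333,194) and the holder at (375,238). Next I'll enlarge both.

```bash
cat > h.py <<'E'
from station import *
import cv2, numpy as np
from scipy.spatial.transform import Rotation as R
def cam(n):
    c=camera_model(n); return c,R.from_euler('xyz',c['rotation']).as_matrix()
def ray(n,p):
    c,M=cam(n); p=np.atleast_2d(p).astype(float)
    d=np.c_[(p[:,0]-c['cx'])/c['fx'],(p[:,1]-c['cy'])/c['fy'],np.ones(len(p))]@M.T
    return c['xyz'],d
def plane(n,p,z):
    o,d=ray(n,p); return o+d*((z-o[2])/d[:,2:])
def tri(a,b): # top px, side px
    o1,d1=ray('top',a);o2,d2=ray('side',b);d1=d1[0];d2=d2[0]
    s=np.linalg.lstsq(np.c_[d1,-d2],o2-o1,rcond=None)[0]
    A,B=o1+s[0]*d1,o2+s[1]*d2
    return (A+B)/2,np.linalg.norm(A-B)
def proj(n,P):
    c,M=cam(n);q=(np.atleast_2d(P)-c['xyz'])@M;return np.c_[c['fx']*q[:,0]/q[:,2]+c['cx'],c['fy']*q[:,1]/q[:,2]+c['cy']]
def green(im):
    h=cv2.cvtColor(im,cv2.COLOR_BGR2HSV);return cv2.inRange(h,(50,70,50),(90,255,255))
E
python3 - <<'E'
from h import *
t=cv2.imread('pics/top0.png');s=cv2.imread('pics/side0.png')
print(hold_point_z)
for n,im in(('top',t),('side',s)):
    m=cv2.morphologyEx(green(im),cv2.MORPH_CLOSE,np.ones((5,5)))
    for c in cv2.findContours(m,0,2)[0]:
        if cv2.contourArea(c)>150:
            r=cv2.minAreaRect(c);P=plane(n,cv2.boxPoints(r),.003)[:,:2]
            print(n,r,P.mean(0).round(4),np.linalg.norm(P[1]-P[0]),np.linalg.norm(P[2]-P[1]),P.round(4).tolist())
def z(im,x,y,w,h,k): return cv2.resize(im[y:y+h,x:x+w],None,fx=k,fy=k,interpolation=cv2.INTER_CUBIC)
a=z(t,275,115,150,75,5); b=z(s,305,165,100,0+56,5)
b=z(s,305,170,105,100,5)
cv2.imwrite('pics/tc.png',a);cv2.imwrite('pics/sc.png',b)
E
```

```text
0.0188
top ((303.861572265625, 177.1077117919922), (27.03957176208496, 41.67566680908203), 7.125016689300537) [0.4724 0.0298] 0.10917940665749767 0.07050735444478637 [[0.4231, 0.0716], [0.5314, 0.0575], [0.5215, -0.0123], [0.4135, 0.0025]]
top ((14.551372528076172, 130.38697814941406), (9.269186019897461, 29.048967361450195), 24.443954467773438) [0.6077 0.7914] 0.0760569007428154 0.025477391088314955 [[0.5776, 0.8166], [0.6486, 0.7893], [0.6378, 0.7662], [0.567, 0.7936]]
top ((288.85858154296875, 111.82113647460938), (32.795841217041016, 22.802085876464844), 78.2317123413086) [0.6468 0.0677] 0.060338382092249114 0.088981372673914 [[0.6846, 0.1059], [0.6963, 0.0467], [0.609, 0.0298], [0.5974, 0.0885]]
top ((188.27694702148438, 85.015380859375), (22.10186195373535, 21.22480010986328), 74.74488067626953) [0.7242 0.3349] 0.05633806963000706 0.06131073084728823 [[0.7464, 0.3704], [0.761, 0.316], [0.7019, 0.2995], [0.6875, 0.3536]]
side ((332.51373291015625, 196.630126953125), (15.388663291931152, 33.86552810668945), 83.9909896850586) [0.4727 0.0282] 0.11010657644973096 0.06691322336734744 [[0.4254, 0.0679], [0.5345, 0.0534], [0.5183, -0.0116], [0.4127, 0.003]]
side ((379.7165222167969, 177.7628631591797), (13.42581558227539, 27.641387939453125), 68.96248626708984) [0.6479 0.067 ] 0.10253800046357604 0.060957354659316614 [[0.6007, 0.0861], [0.701, 0.1074], [0.6936, 0.0469], [0.5962, 0.0275]]
```

View pics/tc.png

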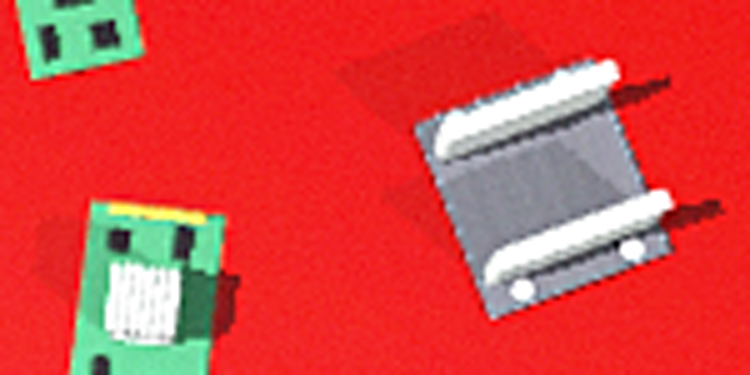

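View pics/sc.png

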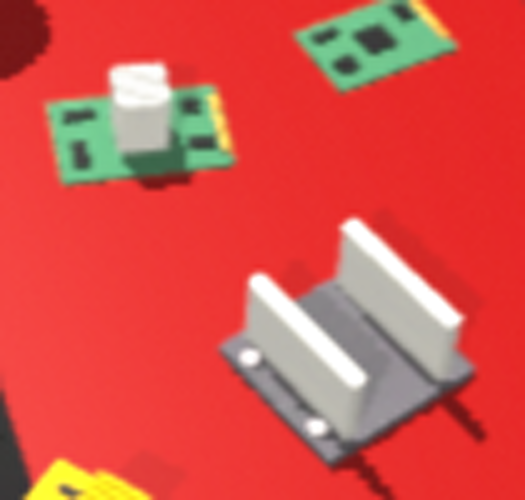

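Both crops are clear. The sink's top face is near top px (303.6,175.4) and side px (332.8,185.2). The rail tops are bright strips, and the foot corners are visible. I'll measure these with masks.

Run:
```python
from h import *
ims={n:cv2.imread(f'pics/{n}0.png') for n in('top','side')}
roi={'top':(352,120,62,62),'side':(345,208,56,56)}
roi2={'top':(290,160,30,30),'side':(322,178,20,25)}
for n in ims:
  for nm,ro,z in(('rail',roi,.06),('sink',roi2,.047)):
   x,y,w,h=ro[n];k=4
   c=cv2.resize(ims[n][y:y+h,x:x+w],None,fx=k,fy=k,interpolation=cv2.INTER_CUBIC)
   mn=c.min(2)
   for th in(150,200,225,240):
    for q in cv2.findContours((mn>th).astype(np.uint8),0,2)[0]:
     if cv2.contourArea(q)<250: continue
     b=(cv2.boxPoints(cv2.minAreaRect(q))+.5)/k-.5+[x,y]
     P=plane(n,b,z)[:,:2];L=[np.linalg.norm(P[1]-P[0]),np.linalg.norm(P[2]-P[1])]
     e=P[1]-P[0] if L[0]>L[1] else P[2]-P[1]
     print(n,nm,th,'px',b.mean(0).round(1),'c',P.mean(0).round(4),'L',np.round(L,3),'ang',np.degrees(np.arctan2(e[1],e[0])).round(1)%180)
f=np.array([[415,125],[595,58],[672,250],[492,320]])/5+[275-.4,115-.4]
P=plane('top',f,.008)[:,:2];print('foot top',P.round(3).tolist(),P.mean(0))
f=np.array([[220,350],[330,283],[474,370],[335,465]])/5+[305-.4,170-.4]
P=plane('side',f,.008)[:,:2];print('foot side',P.round(3).tolist(),P.mean(0))
# rail end tips (hand-read from crops)
T=np.array([[443,125],[612,66],[492,262],[668,197]])/5+[275-.4,115-.4]
S=np.array([[350,226],[456,322],[258,280],[360,382]])/5+[305-.4,170-.4]
for a,b in zip(T,S):print('tip',*[np.round(v,4) for v in tri(a,b)])
print('sink top',tri([303.6-.4,175.4-.4],[332.4,184.8]))
```

```text
top rail 150 px [402.9 164.5] c [ 0.4912 -0.2173] L [0.024 0.012] ang 97.4
top rail 150 px [384.7 151.3] c [ 0.5256 -0.1733] L [0.106 0.106] ang 111.6
top rail 200 px [389.5 161.3] c [ 0.4998 -0.1845] L [0.1   0.015] ang 111.4
top rail 200 px [378.9 135. ] c [ 0.5668 -0.1603] L [0.1   0.019] ang 113.3
top rail 225 px [389.6 161.2] c [ 0.5001 -0.1847] L [0.099 0.013] ang 111.5
top rail 225 px [378.9 135. ] c [ 0.5668 -0.1603] L [0.099 0.017] ang 113.1
top rail 240 px [389.6 161.1] c [ 0.5003 -0.1848] L [0.099 0.012] ang 111.5
top rail 240 px [379. 135.] c [ 0.5667 -0.1604] L [0.098 0.016] ang 112.7
top sink 150 px [303.  175.5] c [0.4695 0.0304] L [0.041 0.037] ang 172.5
top sink 200 px [303.  175.5] c [0.4695 0.0304] L [0.039 0.035] ang 172.5
top sink 225 px [303.  175.6] c [0.4693 0.0304] L [0.038 0.035] ang 172.5
top sink 240 px [303.  175.2] c [0.4702 0.0303] L [0.037 0.034] ang 175.8
side rail 150 px [364.1 242.2] c [ 0.4893 -0.2079] L [0.057 0.114] ang 109.8
side rail 150 px [384.3 229.4] c [ 0.559  -0.1814] L [0.046 0.112] ang 111.5
side rail 200 px [366.  235.8] c [ 0.5019 -0.
[... 456 characters left out ...]
0.0114] L [0.04  0.074] ang 72.5
side sink 200 px [332.8 186.9] c [0.4725 0.0281] L [0.036 0.037] ang 76.7
side sink 225 px [332.7 186.8] c [0.4724 0.0287] L [0.033 0.034] ang 77.7
side sink 240 px [332.7 186.6] c [0.4726 0.0295] L [0.032 0.031] ang 173.5
foot top [[0.568, -0.111], [0.602, -0.206], [0.5, -0.242], [0.465, -0.148]] [ 0.53381601 -0.17697177]
foot side [[0.466, -0.152], [0.545, -0.123], [0.602, -0.206], [0.503, -0.246]] [ 0.52907078 -0.18168792]
tip [ 0.5553 -0.121   0.0553] 0.0027
tip [ 0.5846 -0.206   0.0588] 0.0001
tip [ 0.4883 -0.1441  0.0547] 0.0025
tip [ 0.5176 -0.2312  0.0604] 0.0004
sink top (array([0.47043395, 0.02934626, 0.05529475]), np.float64(0.0021049535182741585))
```

Both views agree, and the measured heights match the text:

| Item | Centre (m) | Angle | Check |
|---|---|---|---|
| Target board | (0.4725, 0.0293) | long axis −7.5° | 110 x 70 mm measured |
| Holder | (0.535, −0.177) | across-axis +20° | rail spacing 70 mm, rail tops about 57–60 mm |

I'll grasp at tool yaw −7.5°, which needs a turn of +19.2°, and start moving now.

Request:
apply_moves([
  {"translation": [0.03, -0.1, -0.01], "rotation": [0, 0, 0.06]},
  {"translation": [0.06, -0.2, -0.02], "rotation": [0, 0, 0.13]},
  {"translation": [0.09, -0.3, -0.04], "rotation": [0, 0, 0.2]},
  {"translation": [0.12, -0.4, -0.05], "rotation": [0, 0, 0.26]},
  {"translation": [0.15, -0.5, -0.06], "rotation": [0, 0, 0.32]},
  {"translation": [0.18, -0.6, -0.07], "rotation": [0, 0, 0.38]},
  {"translation": [0.2, -0.7, -0.08], "rotation": [0, 0, 0.45]},
  {"translation": [0.23, -0.8, -0.1], "rotation": [0, 0, 0.52]},
  {"translation": [0.26, -0.9, -0.11], "rotation": [0, 0, 0.58]},
  {"translation": [0.28, -0.96, -0.12], "rotation": [0, 0, 0.64]},
], jaw=-1)

```text
t: 0.93
eef_pos: [0.3731, 0.3605, 0.1961]
ee_rot: [3.141, 0.001, -0.13]
force: [0.3, 0.2, -1.3]
width: 0.0874
gripper_force: 0.0
```

Request:
apply_moves([
  {"translation": [0.03, -0.1, -0.01], "rotation": [0, 0, 0]},
  {"translation": [0.06, -0.2, -0.02], "rotation": [0, 0, 0]},
  {"translation": [0.09, -0.3, -0.04], "rotation": [0, 0, 0]},
  {"translation": [0.12, -0.4, -0.05], "rotation": [0, 0, 0]},
  {"translation": [0.15, -0.5, -0.06], "rotation": [0, 0, 0]},
  {"translation": [0.18, -0.6, -0.07], "rotation": [0, 0, 0]},
  {"translation": [0.2, -0.7, -0.08], "rotation": [0, 0, 0]},
  {"translation": [0.23, -0.8, -0.1], "rotation": [0, 0, 0]},
  {"translation": [0.26, -0.9, -0.11], "rotation": [0, 0, 0]},
  {"translation": [0.28, -0.96, -0.12], "rotation": [0, 0, 0]},
])

```text
t: 1.77
eef_pos: [0.4429, 0.1209, 0.1662]
ee_rot: [3.141, 0.001, -0.131]
force: [0.3, 0.0, -0.7]
width: 0.0876
gripper_force: 0.0
```

Request:
apply_moves([
  {"translation": [0.02, -0.07, -0.03], "rotation": [0, 0, 0]},
  {"translation": [0.04, -0.14, -0.06], "rotation": [0, 0, 0]},
  {"translation": [0.06, -0.2, -0.1], "rotation": [0, 0, 0]},
  {"translation": [0.08, -0.26, -0.13], "rotation": [0, 0, 0]},
  {"translation": [0.1, -0.32, -0.16], "rotation": [0, 0, 0]},
  {"translation": [0.118, -0.374, -0.18], "rotation": [0, 0, 0]},
  {"translation": [0.118, -0.374, -0.18], "rotation": [0, 0, 0]},
  {"translation": [0.118, -0.374, -0.18], "rotation": [0, 0, 0]},
  {"translation": [0.118, -0.374, -0.18], "rotation": [0, 0, 0]},
  {"translation": [0.118, -0.374, -0.18], "rotation": [0, 0, 0]},
])

```text
t: 2.6
eef_pos: [0.4728, 0.0301, 0.1219]
ee_rot: [-3.141, -0.001, -0.13]
force: [-0.6, -0.2, 0.1]
width: 0.0877
gripper_force: 0.0
```

Request:
apply_moves([
  {"translation": [0, -0.003, -0.06], "rotation": [0, 0, 0]},
  {"translation": [0, -0.003, -0.12], "rotation": [0, 0, 0]},
  {"translation": [0, -0.003, -0.18], "rotation": [0, 0, 0]},
  {"translation": [0, -0.003, -0.24], "rotation": [0, 0, 0]},
  {"translation": [0, -0.003, -0.3], "rotation": [0, 0, 0]},
  {"translation": [0, -0.003, -0.35], "rotation": [0, 0, 0]},
  {"translation": [0, -0.003, -0.39], "rotation": [0, 0, 0]},
  {"translation": [0, -0.003, -0.42], "rotation": [0, 0, 0]},
  {"translation": [0, -0.003, -0.44], "rotation": [0, 0, 0]},
  {"translation": [0, -0.003, -0.44], "rotation": [0, 0, 0]},
])

```text
t: 3.43
eef_pos: [0.4723, 0.029, 0.011]
ee_rot: [3.141, 0.001, -0.13]
force: [0.9, -0.7, -0.3]
width: 0.0878
gripper_force: 0.0
```

Request:
apply_moves([
  {"translation": [0, 0, 0], "rotation": [0, 0, 0]},
  {"translation": [0, 0, 0], "rotation": [0, 0, 0]},
  {"translation": [0, 0, 0], "rotation": [0, 0, 0]},
  {"translation": [0, 0, 0], "rotation": [0, 0, 0]},
  {"translation": [0, 0, 0], "rotation": [0, 0, 0]},
  {"translation": [0, 0, 0], "rotation": [0, 0, 0]},
  {"translation": [0, 0, 0], "rotation": [0, 0, 0]},
  {"translation": [0, 0, 0], "rotation": [0, 0, 0]},
  {"translation": [0, 0, 0], "rotation": [0, 0, 0]},
  {"translation": [0, 0, 0], "rotation": [0, 0, 0]},
], jaw=1, newtons=20)

```text
t: 4.27
eef_pos: [0.4728, 0.0289, 0.0116]
ee_rot: [-3.142, -0.0, -0.131]
force: [0.4, 1.1, 0.5]
width: 0.0319
gripper_force: 20.0
```

Gripped squarely: the opening reads 31.9 mm. Next I'll lift, carry the board and turn it +27.5°.

Request:
apply_moves([
  {"translation": [0, 0, 0.02], "rotation": [0, 0, 0]},
  {"translation": [0, 0, 0.06], "rotation": [0, 0, 0]},
  {"translation": [0, 0, 0.11], "rotation": [0, 0, 0]},
  {"translation": [0, 0, 0.16], "rotation": [0, 0, 0]},
  {"translation": [0, 0, 0.21], "rotation": [0, 0, 0]},
  {"translation": [0, 0, 0.26], "rotation": [0, 0, 0]},
  {"translation": [0, 0, 0.31], "rotation": [0, 0, 0]},
  {"translation": [0, 0, 0.35], "rotation": [0, 0, 0]},
  {"translation": [0, 0, 0.38], "rotation": [0, 0, 0]},
  {"translation": [0, 0, 0.4], "rotation": [0, 0, 0]},
])

```text
t: 5.1
eef_pos: [0.4727, 0.0288, 0.1125]
ee_rot: [-3.141, -0.001, -0.131]
force: [0.3, -0.2, -2.6]
width: 0.0321
gripper_force: 20.0
```

Request:
apply_moves([
  {"translation": [0.01, -0.04, 0], "rotation": [0, 0, 0.04]},
  {"translation": [0.03, -0.1, 0], "rotation": [0, 0, 0.11]},
  {"translation": [0.05, -0.17, 0], "rotation": [0, 0, 0.19]},
  {"translation": [0.07, -0.24, 0], "rotation": [0, 0, 0.27]},
  {"translation": [0.09, -0.31, 0], "rotation": [0, 0, 0.35]},
  {"translation": [0.11, -0.38, 0], "rotation": [0, 0, 0.43]},
  {"translation": [0.13, -0.45, 0], "rotation": [0, 0, 0.51]},
  {"translation": [0.15, -0.52, 0], "rotation": [0, 0, 0.59]},
  {"translation": [0.17, -0.57, 0], "rotation": [0, 0, 0.65]},
  {"translation": [0.18, -0.6, 0], "rotation": [0, 0, 0.7]},
])

```text
t: 5.93
eef_pos: [0.5176, -0.1225, 0.111]
ee_rot: [-3.141, 0.001, 0.236]
force: [-0.1, -0.6, -1.7]
width: 0.0319
gripper_force: 20.0
```

Request:
apply_moves([
  {"translation": [0.01, -0.04, 0], "rotation": [0, 0, 0.04]},
  {"translation": [0.03, -0.09, 0], "rotation": [0, 0, 0.09]},
  {"translation": [0.05, -0.14, 0], "rotation": [0, 0, 0.14]},
  {"translation": [0.06, -0.18, 0], "rotation": [0, 0, 0.18]},
  {"translation": [0.069, -0.21, 0], "rotation": [0, 0, 0.21]},
  {"translation": [0.069, -0.223, 0], "rotation": [0, 0, 0.217]},
  {"translation": [0.069, -0.223, 0], "rotation": [0, 0, 0.217]},
  {"translation": [0.069, -0.223, 0], "rotation": [0, 0, 0.217]},
  {"translation": [0.069, -0.223, 0], "rotation": [0, 0, 0.217]},
  {"translation": [0.069, -0.223, 0], "rotation": [0, 0, 0.217]},
])

```text
t: 6.77
eef_pos: [0.5348, -0.1765, 0.1116]
ee_rot: [-3.142, 0.0, 0.35]
force: [-0.5, 0.8, -2.3]
width: 0.0318
gripper_force: 20.0
```

Run:
```python
from h import *
s=get_state();print(s['eef_pos'],np.degrees(s['ee_rot']),s['force'],s['width'])
t=grab_frame('top');d=grab_frame('side')
cv2.imwrite('pics/t1.png',t);cv2.imwrite('pics/s1.png',d)
a=cv2.resize(t[90:220,310:450],None,fx=4,fy=4,interpolation=2);b=cv2.resize(d[150:280,320:430],None,fx=4,fy=4,interpolation=2)
cv2.imwrite('pics/c1.png',cv2.resize(np.hstack([a,b]),(800,416)))
```

```text
[ 0.53479811 -0.17648448  0.11158865] [-1.79995645e+02  1.46522584e-03  2.00374500e+01] [-0.45570826  0.82004577 -2.28351849] 0.03182244890816952
```

View pics/c1.png

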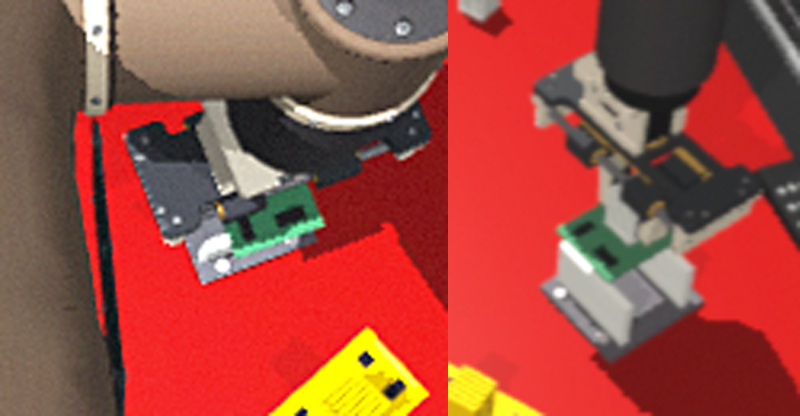

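The board hangs level above the holder. Its near short edge is visible in both views, from (231,257) to (326,222) in the left half and from (557,228) to (611,282) in the right half. I'll check how it sits in the grip.

Run:
```python
from h import *
A=np.array([[231,257],[326,222]])/3.2+[310,90]-.5
B=np.array([[557,228],[611,282]])/3.2+[320,150]-.5
s=get_state();c=s['eef_pos'][:2];u=np.array([np.cos(.3497),np.sin(.3497)]);v=np.array([-u[1],u[0]])
for n,p in(('top',A),('side',B)):
    P=plane(n,p,.1025)[:,:2]-c;print(n,(P@np.c_[u,v]*1000).round(1), np.degrees(np.arctan2(*(P[0]-P[1])[::-1])).round(1))
for a,b in zip(A,B):print(*[np.round(q,4) for q in tri(a,b)])
```

```text
top [[-53.3  38.3]
 [-54.  -37.5]] 109.5
side [[ 256.2 -189.6]
 [ 245.9 -253.7]] 100.9
[ 0.6074 -0.251   0.1901] 0.3573
[ 0.6255 -0.3142  0.1847] 0.3391
```

Run:
```python
from h import *
A=np.array([[231,257],[326,222]])/3.2+[310,90]-.5
B=np.array([[557-448,228],[611-448,282]])/3.2+[320,150]-.5
s=get_state();c=s['eef_pos'][:2];u=np.array([np.cos(.3497),np.sin(.3497)]);v=np.array([-u[1],u[0]])
P=plane('side',B,.1025)[:,:2]-c;print((P@np.c_[u,v]*1000).round(1))
for a,b in zip(A,B):print(*[np.round(q,4) for q in tri(a,b)])
```

```text
[[-53.4  34.8]
 [-53.7 -36.6]]
[ 0.4731 -0.1595  0.0991] 0.0016
[ 0.4968 -0.23    0.1035] 0.0001
```

The board's edge matches the expected position within about 1 mm, and its height is right. I'll lower it, slowly at the end.

Request:
apply_moves([
  {"translation": [-0.002, -0.003, -0.02], "rotation": [0, 0, 0]},
  {"translation": [-0.002, -0.003, -0.05], "rotation": [0, 0, 0]},
  {"translation": [-0.002, -0.003, -0.08], "rotation": [0, 0, 0]},
  {"translation": [-0.002, -0.003, -0.1], "rotation": [0, 0, 0]},
  {"translation": [-0.002, -0.003, -0.12], "rotation": [0, 0, 0]},
  {"translation": [-0.002, -0.003, -0.13], "rotation": [0, 0, 0]},
  {"translation": [-0.002, -0.003, -0.14], "rotation": [0, 0, 0]},
  {"translation": [-0.002, -0.003, -0.145], "rotation": [0, 0, 0]},
  {"translation": [-0.002, -0.003, -0.15], "rotation": [0, 0, 0]},
  {"translation": [-0.002, -0.003, -0.15], "rotation": [0, 0, 0]},
])

```text
t: 7.7
eef_pos: [0.5344, -0.1777, 0.074]
ee_rot: [-3.142, 0.0, 0.349]
force: [0.5, 1.1, -1.7]
width: 0.0316
gripper_force: 20.0
```

Request:
apply_moves([
  {"translation": [0, 0, -0.001], "rotation": [0, 0, 0]},
  {"translation": [0, 0, -0.002], "rotation": [0, 0, 0]},
  {"translation": [0, 0, -0.003], "rotation": [0, 0, 0]},
  {"translation": [0, 0, -0.004], "rotation": [0, 0, 0]},
  {"translation": [0, 0, -0.005], "rotation": [0, 0, 0]},
  {"translation": [0, 0, -0.006], "rotation": [0, 0, 0]},
  {"translation": [0, 0, -0.007], "rotation": [0, 0, 0]},
  {"translation": [0, 0, -0.008], "rotation": [0, 0, 0]},
  {"translation": [0, 0, -0.008], "rotation": [0, 0, 0]},
  {"translation": [0, 0, -0.008], "rotation": [0, 0, 0]},
])

```text
t: 8.53
eef_pos: [0.5344, -0.1777, 0.072]
ee_rot: [-3.142, 0.0, 0.349]
force: [0.7, -0.3, -0.9]
width: 0.0318
gripper_force: 20.0
```

Request:
apply_moves([
  {"translation": [0, 0, -0.0005], "rotation": [0, 0, 0]},
  {"translation": [0, 0, -0.001], "rotation": [0, 0, 0]},
  {"translation": [0, 0, -0.0015], "rotation": [0, 0, 0]},
  {"translation": [0, 0, -0.002], "rotation": [0, 0, 0]},
  {"translation": [0, 0, -0.0025], "rotation": [0, 0, 0]},
  {"translation": [0, 0, -0.003], "rotation": [0, 0, 0]},
  {"translation": [0, 0, -0.003], "rotation": [0, 0, 0]},
  {"translation": [0, 0, -0.003], "rotation": [0, 0, 0]},
  {"translation": [0, 0, -0.003], "rotation": [0, 0, 0]},
  {"translation": [0, 0, -0.003], "rotation": [0, 0, 0]},
])

```text
t: 9.37
eef_pos: [0.5345, -0.1777, 0.0716]
ee_rot: [3.141, -0.0, 0.35]
force: [-2.7, 1.1, 5.5]
width: 0.0319
gripper_force: 20.0
```

There is contact with 5.5 N upward, so I'll release and retreat straight up.

Request:
apply_moves([
  {"translation": [0, 0, 0], "rotation": [0, 0, 0]},
  {"translation": [0, 0, 0], "rotation": [0, 0, 0]},
  {"translation": [0, 0, 0], "rotation": [0, 0, 0]},
  {"translation": [0, 0, 0], "rotation": [0, 0, 0]},
  {"translation": [0, 0, 0], "rotation": [0, 0, 0]},
  {"translation": [0, 0, 0], "rotation": [0, 0, 0]},
  {"translation": [0, 0, 0], "rotation": [0, 0, 0]},
  {"translation": [0, 0, 0], "rotation": [0, 0, 0]},
  {"translation": [0, 0, 0], "rotation": [0, 0, 0]},
  {"translation": [0, 0, 0], "rotation": [0, 0, 0]},
], jaw=-1)

```text
t: 10.2
eef_pos: [0.5345, -0.1777, 0.0713]
ee_rot: [3.142, -0.0, 0.349]
force: [-0.5, 0.7, -0.1]
width: 0.0868
gripper_force: 0.0
```

Request:
apply_moves([
  {"translation": [0, 0, 0.03], "rotation": [0, 0, 0]},
  {"translation": [0, 0, 0.08], "rotation": [0, 0, 0]},
  {"translation": [0, 0, 0.14], "rotation": [0, 0, 0]},
  {"translation": [0, 0, 0.2], "rotation": [0, 0, 0]},
  {"translation": [0, 0, 0.26], "rotation": [0, 0, 0]},
  {"translation": [0, 0, 0.32], "rotation": [0, 0, 0]},
  {"translation": [0, 0, 0.38], "rotation": [0, 0, 0]},
  {"translation": [0, 0, 0.44], "rotation": [0, 0, 0]},
  {"translation": [0, 0, 0.48], "rotation": [0, 0, 0]},
  {"translation": [0, 0, 0.5], "rotation": [0, 0, 0]},
])

```text
t: 11.03
eef_pos: [0.5351, -0.1778, 0.1984]
ee_rot: [3.14, -0.002, 0.35]
force: [0.8, -0.5, -0.3]
width: 0.0879
gripper_force: 0.0
```

Request:
apply_moves([
  {"translation": [0, 0.1, 0], "rotation": [0, 0, 0]},
  {"translation": [0, 0.2, 0], "rotation": [0, 0, 0]},
  {"translation": [0, 0.3, 0], "rotation": [0, 0, 0]},
  {"translation": [0, 0.4, 0], "rotation": [0, 0, 0]},
  {"translation": [0, 0.5, 0], "rotation": [0, 0, 0]},
  {"translation": [0, 0.6, 0], "rotation": [0, 0, 0]},
  {"translation": [0, 0.7, 0], "rotation": [0, 0, 0]},
  {"translation": [0, 0.8, 0], "rotation": [0, 0, 0]},
  {"translation": [0, 0.9, 0], "rotation": [0, 0, 0]},
  {"translation": [0, 1, 0], "rotation": [0, 0, 0]},
])

```text
t: 11.87
eef_pos: [0.5339, 0.0734, 0.196]
ee_rot: [-3.142, 0.001, 0.349]
force: [0.6, 0.3, -0.1]
width: 0.0875
gripper_force: 0.0
```

Request:
apply_moves([
  {"translation": [0, 0.1, 0], "rotation": [0, 0, 0]},
  {"translation": [0, 0.2, 0], "rotation": [0, 0, 0]},
  {"translation": [0, 0.3, 0], "rotation": [0, 0, 0]},
  {"translation": [0, 0.4, 0], "rotation": [0, 0, 0]},
  {"translation": [0, 0.5, 0], "rotation": [0, 0, 0]},
  {"translation": [0, 0.5, 0], "rotation": [0, 0, 0]},
  {"translation": [0, 0.5, 0], "rotation": [0, 0, 0]},
  {"translation": [0, 0.5, 0], "rotation": [0, 0, 0]},
  {"translation": [0, 0.5, 0], "rotation": [0, 0, 0]},
  {"translation": [0, 0.5, 0], "rotation": [0, 0, 0]},
])

```text
t: 12.7
eef_pos: [0.5343, 0.1965, 0.1963]
ee_rot: [3.142, 0.0, 0.349]
force: [0.2, 0.8, 0.1]
width: 0.0877
gripper_force: 0.0
```

Run:
```python
from h import *
t=grab_frame('top');d=grab_frame('side')
cv2.imwrite('pics/t2.png',t);cv2.imwrite('pics/s2.png',d)
a=cv2.resize(t[110:200,340:430],None,fx=4.4,fy=4.4,interpolation=2);b=cv2.resize(d[190:280,325:415],None,fx=4.4,fy=4.4,interpolation=2)
cv2.imwrite('pics/c2.png',np.hstack([a,b]))
for n,im in(('top',t),('side',d)):
    m=cv2.morphologyEx(green(im),cv2.MORPH_CLOSE,np.ones((5,5)))
    for c in cv2.findContours(m,0,2)[0]:
        if cv2.contourArea(c)>150:
            P=plane(n,cv2.boxPoints(cv2.minAreaRect(c)),.063)[:,:2];e=P[1]-P[0];f=P[2]-P[1]
            print(n,P.mean(0).round(4),np.linalg.norm(e),np.linalg.norm(f),np.degrees([np.arctan2(*e[::-1]),np.arctan2(*f[::-1])]).round(1))
```

```text
top [ 0.5323 -0.1781] 0.07165318254946772 0.11065796497116284 [ -68.7 -160.4]
top [0.5919 0.7502] 0.07299299015565705 0.024365898918260766 [ -20.5 -114.6]
top [0.6286 0.0637] 0.05693457624600496 0.08464401351710285 [ -78.6 -168.9]
side [ 0.5342 -0.1794] 0.12562532197244053 0.07695467924895429 [ 21.6 -85.5]
side [0.6204 0.0116] 0.09658726176686022 0.05741972677910963 [ 12.  -96.9]
```

View pics/c2.png

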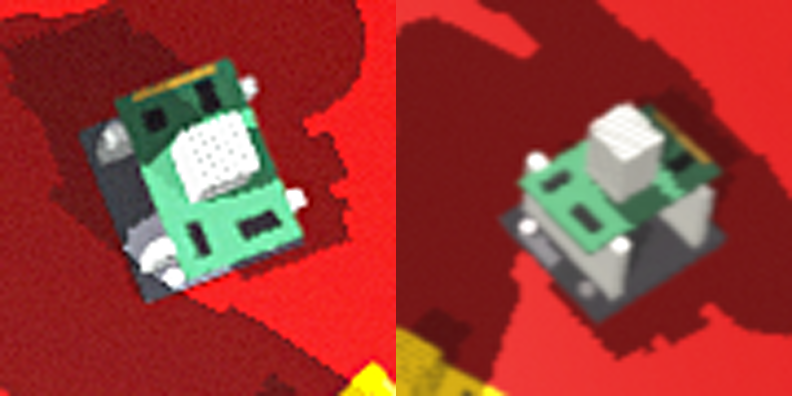

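The board lies flat on both rails, heat sink up and square to them. In the right half its corners are at (520,182), (592,252), (720,175) and (645,108). I'll do one centring check from the side view, against the rail tops measured with the same camera.

Run:
```python
from h import *
B=(np.array([[520,182],[592,252],[720,175],[645,108]])-[396,0])/4.4+[325,190]-.4
P=plane('side',B,.063)[:,:2];c=P.mean(0);print(P.round(4).tolist(),c,[np.linalg.norm(P[i]-P[i-1]).round(4) for i in range(4)])
u=np.array([np.cos(.349),np.sin(.349)]);v=np.array([-u[1],u[0]])
for h in([.5348,-.1769],[.535,-.177]):print((c-h)@u,(c-h)@v)
d=np.array([.5323,-.1781])-[.535,-.177];print('top',d@u,d@v)
```

```text
[[0.4714, -0.1661], [0.4964, -0.2302], [0.5956, -0.1955], [0.5701, -0.1299]] [ 0.53338746 -0.18041268] [np.float64(0.1051), np.float64(0.0688), np.float64(0.1051), np.float64(0.0704)]
-0.002528579449418577 -0.0028178914753144223
-0.0026823266512558063 -0.002655528308533248
top -0.002913384970256036 -0.00011039934368676158
```

The estimates agree that the board is within about 1–3 mm of centre, at 20.4° against the holder's 20°, and flat. The bystanders look untouched, so I'm handing it in.

```bash
python3 -c "
from station import *
print(job_done())"
```

```text
the job is handed in; nothing more can be done
None
```

The board with the heat sink is flat across both rails, heat sink up, square to within about 1° and within about 3 mm of centre; it was set down gently, the bystanders were not touched, and the job was handed in at about 13 s.

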